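Close the storage jars

ROBOT

A 6-joint arm with a two-finger parallel gripper is mounted at the origin on the work surface. World frame = base frame: x ahead of the robot, y to its left, z up, the work surface at z = 0. Lengths are in mm, angles in rad, forces in N, time in s.
With the tool pointing down it reaches from about 250 to 850 mm from the base axis. Payload 12.5 kg.
Tool frame: the origin (TCP) lies at the very end of the fingers, on their centre line; the grasp point (between the pads) lies 19 mm behind it; z points along the fingers, y is the direction in which the jaws open and shut (so a half turn about z gives the same grasp; the last joint's range is limited). The gripper opens to 93 mm and grips with 3 to 60 N. Pads are 15 mm wide; open, the fingers measure 128 mm over their backs; the gripper's body (75 mm by 188 mm) begins 65 mm behind the grasp point.
Start: joints at [-1.192, 0.351, 1.652, -0, 1.139, -0.085], TCP at [246.058, -491.874, 218.633] pointing down, gripper open.
Joint ranges: [-2.75, 2.75], [-0.79, 2.1], [0.01, 2.65], [-1.57, 4.71], [0.07, 3.14], [-2.87, 2.87]. Speed limits (rad/s): [2.22, 2.22, 2.79, 3.14, 3.14, 3.14].

INTERFACE

Orientations are given as a unit quaternion [x, y, z, w].
In Python, from station import get_obs, snapshot, camera_params, finish_job, spot_in, spot_point gives the robot as it stands.
- The arm moves only by the tool play_rows, never from a script. Its argument "series" is a list of rows, each an object of numbers: "gripper": the opening, from 0 (shut) to 1 (fully open); "dx", "dy", "dz": the shift along the tool's x, y, z in cm; "ax", "ay", "az": the turn, a rotation vector about the tool's x, y, z in degrees. A call has exactly 10 rows; each row shifts and turns the pose as measured when the row begins, along the tool's axes as they then stand; what a row does not reach is not made up. A row lasts 1/12 s, in which the tool goes at most 41.7 mm and 7.16 degrees, less where a joint would pass 70% of its speed; a pose out of reach is approached as far as the arm can. A call is refused whole if a number of a shift passes 4.17 or a number of a turn 7.16, either way. A call with a gripper value outside its range is refused whole. The fingers move at their own pace and stop on an object; "grip_force" is the grip in N (left out, the last holds). Time passes only in rows, so rows that do not move let the fingers close, or fill a call up. It gives the time, the measured TCP pose, the force and the opening at its end, in the units of the state.
- get_obs(): the state, without advancing time (a new reading comes with each control period).
- snapshot(name): name is "scene" or "top" or "wrist"; returns the picture (384x512x3 uint8, red, green, blue); there is no depth.
- camera_params(name): a dict with "camera_matrix" (3x3 intrinsics, pixels), "distortion" ([k1, k2, p1, p2, k3] as OpenCV has them; the pictures are not rectified), "R" (3x3) and "t" (3): a world point X has camera coordinates R X + t; the wrist camera has in their place "tool_from_camera" (4x4, takes a point from camera to tool coordinates, whose origin is the TCP and whose axes are the flange's). Camera axes: x right, y down, z forward; pixel columns grow to the right and rows downward; lengths in mm; the calibration is good to about 2 mm. A picture is of the moment at which its call begins: read the wrist's pose just before it. camera_params takes no time and is no camera call.
- finish_job(): hands the job in, once; it reports no verdict.
Trained networks look in the newest picture that a camera, given by its name, has taken for a name from the list of things; names that differ only in an ending like _2 or _b are one class to them, and where a whole thing is asked for, a point or a joint stands for the part that bears it (a point fixed in the world has none). Each returns a list of dicts, best first, with "conf" (0 to 1); they miss things now and then, are a little off and sometimes report something else, mostly with a low value. They report only what shows in the picture. A call takes as long as a camera call. They do not tell look-alikes from the thing itself.
- spot_in(camera, query): "pixel" ([column, row] in pixels, amid what is visible of it).
- spot_point(camera, query): "pixel" ([column, row] in pixels: a listed point, or the origin of a listed thing).
The state is a dict: "time_s": time; "qpos": joint angles; "qd": joint speeds; "joint_torque": joint torques, N m; "tcp_pos": TCP position; "tool_rot": TCP orientation; "ft_force": force on the tool from outside, world axes, zero at the start; "wrist_torque": the same for the moment, N m; "grip_width": opening from 0.0 (shut) to 1.0 (fully open).
Only numpy, scipy, OpenCV 4.12 (cv2) and the standard library are available. Lean on these libraries where they do the work, as an engineer would, in place of code of your own. Each camera call takes 0.05 s, during which the arm holds its last target. There are 200 camera calls.

TASK

Put the three round wooden lids on the three open storage jars, each on the jar whose mouth it fits, so that every lid sits level and centred on the rim with its plug down in the mouth. Set the lids down, do not drop them. The jars stay standing where they are, and the square lid and the two mills are left where they are.

Things in the scene. Friction and masses are not known exactly. Their poses are not given: they have to be found in the camera images.
- lid_small: small round lid of plain brown wood, loose, lying plug down: from the bottom up a plug 42 mm in diameter and 8 mm high (lower edge bevelled by about 4 mm), a disc 66 mm in diameter and 8 mm thick, and in the middle an upright cylindrical knob 26 mm in diameter and 28 mm high (44 mm in all; the knob's foot is 16 mm above the lid's underside). Weighs 0.05 to 0.2 kg. Origin: centre of the plug's underside; z up.
- lid_medium: medium round lid of plain brown wood, loose, lying plug down: from the bottom up a plug 60 mm in diameter and 8 mm high (lower edge bevelled by about 4 mm), a disc 84 mm in diameter and 8 mm thick, and in the middle an upright cylindrical knob 26 mm in diameter and 28 mm high (44 mm in all; the knob's foot is 16 mm above the lid's underside). Weighs 0.05 to 0.2 kg. Origin: centre of the plug's underside; z up.
- lid_large: large round lid of plain brown wood, loose, lying plug down: from the bottom up a plug 78 mm in diameter and 8 mm high (lower edge bevelled by about 4 mm), a disc 102 mm in diameter and 8 mm thick, and in the middle an upright cylindrical knob 26 mm in diameter and 28 mm high (44 mm in all; the knob's foot is 16 mm above the lid's underside). Weighs 0.05 to 0.2 kg. Origin: centre of the plug's underside; z up.
- jar_small: small open round storage jar of white ceramic, standing loose and empty: outside 64 mm in diameter and 90 mm high, mouth 52 mm in diameter, wall 6 mm. With its lid home the disc lies on the rim and the lid's underside is 8 mm below the rim (82 mm above the jar's foot). Origin: centre of its underside; z up.
- jar_medium: medium open round storage jar of white ceramic, standing loose and empty: outside 82 mm in diameter and 80 mm high, mouth 70 mm in diameter, wall 6 mm. With its lid home the disc lies on the rim and the lid's underside is 8 mm below the rim (72 mm above the jar's foot). Origin: centre of its underside; z up.
- jar_large: large open round storage jar of white ceramic, standing loose and empty: outside 100 mm in diameter and 70 mm high, mouth 88 mm in diameter, wall 6 mm. With its lid home the disc lies on the rim and the lid's underside is 8 mm below the rim (62 mm above the jar's foot). Origin: centre of its underside; z up.
- lid_square: square wooden lid of a butter dish, 84 mm square, 44 mm high in all, with the same kind of knob as the round lids; belongs to none of the jars and is to be left alone. Origin: centre of its underside.
- mill_tall: tall spice mill standing to one side, glass below and black above, 52 mm in diameter and 165 mm high; to be left alone. Origin: centre of its underside.
- mill_short: short spice mill standing to one side, glass below and black above, 52 mm in diameter and 130 mm high; to be left alone. Origin: centre of its underside.
There are look-alikes about, which are no part of the job. What is shaped like the lid_medium but green, pink or red is not meant.

How it is judged (in metres and radians):
At the end, for the whole second after the job is handed in: Small lid on small jar, medium on medium and large on large: each lid within 7 mm of its jar's axis, its underside 8 mm (within 3 mm) below the rim, lid and jar upright within 0.06 rad, all released and at rest (horizontal distance between lid_small and jar_small below 0.007 m and z of lid_small in the frame of jar_small between 0.079 and 0.085 m and angle between each of lid_small, jar_small, lid_medium, jar_medium, lid_large, jar_large's own z axis and vertical below 0.06 rad and linear speed of each of lid_small, jar_small, lid_medium, jar_medium, lid_large, jar_large below 0.02 m/s and contact force between the fingers and lid_small below 0.05 N and horizontal distance between lid_medium and jar_medium below 0.007 m and z of lid_medium in the frame of jar_medium between 0.069 and 0.075 m and contact force between the fingers and lid_medium below 0.05 N and horizontal distance between lid_large and jar_large below 0.007 m and z of lid_large in the frame of jar_large between 0.059 and 0.065 m and contact force between the fingers and lid_large below 0.05 N); the robot touches nothing.
It fails at once if a jar is shifted by more than 30 mm or tipped ((distance of jar_small from where it was at the start of the episode above 0.03 m or angle between jar_small's own z axis and vertical above 0.35 rad) or (distance of jar_medium from where it was at the start of the episode above 0.03 m or angle between jar_medium's own z axis and vertical above 0.35 rad) or (distance of jar_large from where it was at the start of the episode above 0.03 m or angle between jar_large's own z axis and vertical above 0.35 rad)).
It fails at once if a round lid is dropped (moves faster than 0.8 m/s, a fall of about 30 mm, out of the fingers) ((linear speed of lid_small above 0.8 m/s and contact force between the fingers and lid_small below 0.05 N) or (linear speed of lid_medium above 0.8 m/s and contact force between the fingers and lid_medium below 0.05 N) or (linear speed of lid_large above 0.8 m/s and contact force between the fingers and lid_large below 0.05 N)).
It fails at once if the square lid or a mill is shifted by more than 30 mm, or a mill tipped (distance of lid_square from where it was at the start of the episode above 0.03 m or (distance of mill_tall from where it was at the start of the episode above 0.03 m or angle between mill_tall's own z axis and vertical above 0.35 rad) or (distance of mill_short from where it was at the start of the episode above 0.03 m or angle between mill_short's own z axis and vertical above 0.35 rad)).
It also fails if it takes over 83 s, if anything falls off the work surface, if the arm or the gripper's body presses on something with over 40 N, if the wrist force passes 120 N, or if a joint passes its speed limit or range.

## Working session

There is one attempt and no reset: what is moved stays moved. The work goes in short steps, Python scripts to look and compute and a tool call to move; the robot and the scene stay as the last step left them, time stands still between calls to the robot, and variables do not carry over. Pictures are saved under pics/ and viewed, about 12 in all and at most 16, crops included, and the job is handed in when it is done.

Besides the shell and the picture viewer there is one more tool, called after "Request:" as name([rows], argument=value, ...), one row to a line, values as JSON. play_rows: Moves the arm, as the interface text tells. Its arguments: {"type":"object","properties":{"series":{"type":"array","items":{"type":"object","properties":{"gripper":{"type":"number"},"dx":{"type":"number"},"dy":{"type":"number"},"dz":{"type":"number"},"ax":{"type":"number"},"ay":{"type":"number"},"az":{"type":"number"}}}},"grip_force":{"type":"number"}},"required":["series"]}

```bash
mkdir -p pics; ls; python3 - <<'E'
from station import *
import cv2,numpy as np
o=get_obs();print({k:np.round(v,3).tolist() for k,v in o.items()})
for c in("top","scene","wrist"):
    p=camera_params(c);print(c,{k:np.round(v,3).tolist() for k,v in p.items() if not isinstance(v,str)})
a=snapshot("top");cv2.imwrite("pics/top0.png",cv2.resize(a[:,:,::-1],(800,600),interpolation=cv2.INTER_CUBIC))
b=snapshot("scene");cv2.imwrite("pics/scene0.png",cv2.resize(b[:,:,::-1],(800,600),interpolation=cv2.INTER_CUBIC))
for n in"lid_small lid_medium lid_large jar_small jar_medium jar_large lid_square mill_tall mill_short".split():
    print(n,[(np.round(d["pixel"]).tolist(),round(d["conf"],2)) for d in spot_point("top",n)[:5]])
print(get_obs()["time_s"])
E
```

```text
pics
{'time_s': 0.0, 'qpos': [-1.192, 0.351, 1.652, -0.0, 1.139, -0.085], 'qd': [0.002, 0.001, 0.0, -0.001, -0.0, 0.0], 'joint_torque': [-0.001, -49.732, -28.525, 0.07, 0.026, -0.0], 'tcp_pos': [245.935, -491.573, 218.12], 'tool_rot': [0.973, 0.23, -0.0, -0.001], 'ft_force': [0.565, -0.077, -0.173], 'wrist_torque': [0.001, -0.005, 0.019], 'grip_width': 1.0}
top {'camera_matrix': [[471.601, 0.0, 262.261], [0.0, 471.601, 193.005], [0.0, 0.0, 1.0]], 'distortion': [0.043, 0.0, 0.0, 0.0, 0.0], 'R': [[-0.007, -1.0, 0.002], [-0.992, 0.007, -0.13], [0.13, -0.003, -0.992]], 't': [8.99, 478.266, 1596.328]}
scene {'camera_matrix': [[375.184, 0.0, 251.199], [0.0, 375.184, 185.745], [0.0, 0.0, 1.0]], 'distortion': [-0.071, 0.0, 0.0, 0.0, 0.0], 'R': [[0.832, 0.554, 0.002], [0.288, -0.43, -0.856], [-0.473, 0.713, -0.518]], 't': [-421.223, -102.198, 1252.483]}
wrist {'camera_matrix': [[288.961, 0.0, 252.505], [0.0, 288.961, 190.989], [0.0, 0.0, 1.0]], 'distortion': [-0.049, 0.0, 0.0, 0.0, 0.0], 'tool_from_camera': [[0.001, -0.955, -0.295, 83.6], [1.0, 0.001, 0.0, 0.024], [0.0, -0.295, 0.955, -166.923], [0.0, 0.0, 0.0, 1.0]]}
lid_small [([344.0, 203.0], 0.82)]
lid_medium [([244.0, 197.0], 0.95), ([183.0, 239.0], 0.79), ([228.0, 160.0], 0.78), ([226.0, 238.0], 0.69), ([314.0, 243.0], 0.66)]
lid_large [([334.0, 147.0], 0.86), ([346.0, 203.0], 0.32)]
jar_small [([191.0, 202.0], 0.81)]
jar_medium [([259.0, 157.0], 0.66)]
jar_large [([285.0, 205.0], 0.66)]
lid_square [([189.0, 152.0], 0.83)]
mill_tall [([130.0, 177.0], 0.93)]
mill_short [([387.0, 190.0], 0.59)]
0.55
```

View pics/top0.png

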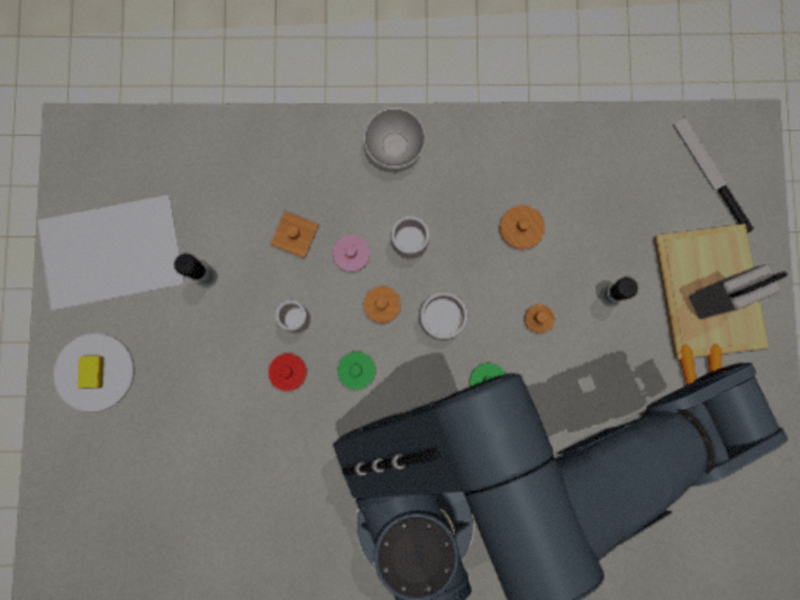

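View pics/scene0.png

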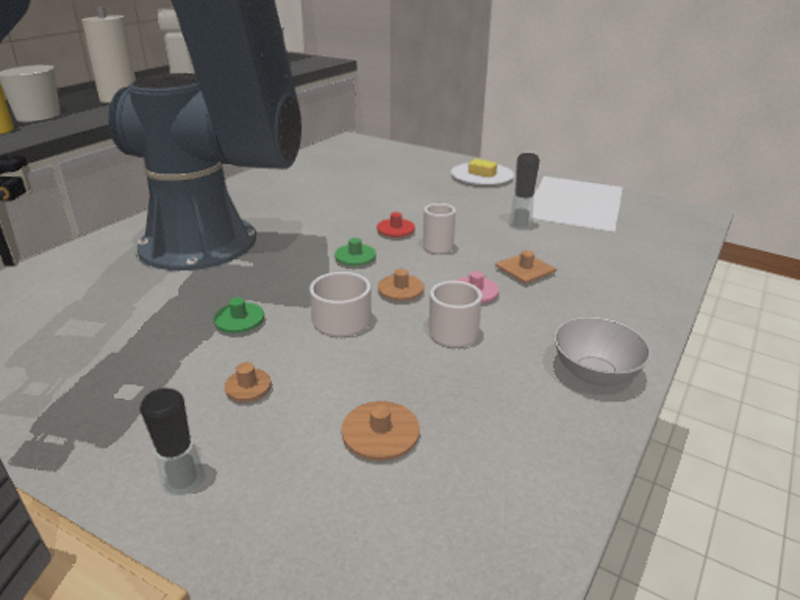

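The top view (800×600) shows four lids shaped like lid_medium: brown (382,304), pink (351,253), red (287,371) and green (357,370), plus a second green (487,378). Only the brown one is plain wood, so (382,304) is lid_medium. lid_large is at (522,227), lid_small at (540,318), and the square lid at (295,233) is left alone. The jars are small (292,317), medium (410,237) and large (443,316).

```bash
cat > h.py <<'E'
from station import *
import cv2,numpy as np
from scipy.spatial.transform import Rotation as Ro
def pose(name,o=None):
    """camera params -> K,dist, R(world->cam), t"""
    p=camera_params(name);K=np.array(p["camera_matrix"]);D=np.array(p["distortion"])
    if name!="wrist": return K,D,np.array(p["R"]),np.array(p["t"])
    o=o or get_obs()
    T=np.eye(4);T[:3,:3]=Ro.from_quat(o["tool_rot"]).as_matrix();T[:3,3]=o["tcp_pos"]
    W=np.linalg.inv(T@np.array(p["tool_from_camera"]));return K,D,W[:3,:3],W[:3,3]
def ground(px,z,P):
    K,D,R,t=P
    u=cv2.undistortPoints(np.array(px,float).reshape(-1,1,2),K,D).reshape(-1,2)
    d=np.c_[u,np.ones(len(u))]@R; c=-R.T@t
    return (c+d*((z-c[2])/d[:,2])[:,None])[:,:2]
def proj(X,P):
    K,D,R,t=P
    return cv2.projectPoints(np.array(X,float).reshape(-1,3),cv2.Rodrigues(R)[0],t,K,D)[0].reshape(-1,2)
def tool(dxy,o):  # world shift (mm) -> tool dx,dy in cm
    return Ro.from_quat(o["tool_rot"]).inv().apply(dxy)/10
E
python3 - <<'E'
from h import *
P=pose("top")
a=cv2.imread("pics/top0.png");s=512/800
hsv=cv2.cvtColor(a,cv2.COLOR_BGR2HSV)
m=cv2.inRange(hsv,(5,120,90),(20,255,255))
n,l,st,ce=cv2.connectedComponentsWithStats(m)
for i in range(1,n):
    if st[i,4]>300: print("brown",st[i],ce[i].round(),ground((ce[i]+.5)*s-.5,16,P).round())
print("jars at rim");
for n,c,z in(("s",(292,310),90),("m",(410,233),80),("l",(443,312),70)): print(n,ground(np.array(c)*s,z,P).round())
print("net")
for n,c in dict(ls=(344,203),lm=(244,197),ll=(334,147),js=(191,202),jm=(259,157),jl=(285,205),sq=(189,152),mt=(130,177),ms=(387,190)).items(): print(n,ground(c,0,P).round())
o=get_obs();print(Ro.from_quat(o["tool_rot"]).as_matrix().round(3))
E
```

```text
brown [ 500  206   45   43 1475] [522. 227.] [[ 649. -248.]]
brown [ 272  212   46   45 1263] [294. 234.] [[636. 265.]]
brown [ 364  287   36   36 1022] [382. 304.] [[475.  69.]]
brown [525 305  29  28 617] [539. 318.] [[ 441. -281.]]
brown [669 308  27  76 597] [684. 355.] [[ 359. -596.]]
brown [707 343  16  28 317] [715. 357.] [[ 354. -662.]]
jars at rim
s [[454. 256.]]
m [[622.   4.]]
l [[450. -66.]]
net
ls [[ 445. -281.]]
lm [[469.  70.]]
ll [[ 646. -251.]]
js [[452. 255.]]
jm [[611.  16.]]
jl [[439. -74.]]
sq [[631. 265.]]
mt [[542. 471.]]
ms [[ 490. -433.]]
[[ 0.894  0.447  0.   ]
 [ 0.447 -0.894  0.   ]
 [ 0.    -0.    -1.   ]]
```

Request:
play_rows([
  {"az": 6.65,"gripper": 0.6},
  {"az": 6.65,"gripper": 0.6},
  {"az": 6.65,"gripper": 0.6},
  {"az": 6.65,"gripper": 0.6},
  {"dx": 2.2,"dy": -2.5,"dz": 0.5,"gripper": 0.6},
  {"dx": 2.2,"dy": -2.5,"dz": 0.5,"gripper": 0.6},
  {"dx": 2.2,"dy": -2.5,"dz": 0.5,"gripper": 0.6},
  {"dx": 2.2,"dy": -2.5,"dz": 0.5,"gripper": 0.6},
  {"dx": 2.2,"dy": -2.5,"dz": 0.5,"gripper": 0.6},
  {"dx": 2.2,"dy": -2.5,"dz": 0.5,"gripper": 0.6},
], grip_force=15)

```text
invalid input at $.series[0]: expected keys gripper, dx, dy, dz, ax, ay, az
```

Request:
play_rows([
  {"dx": 0,"dy": 0,"dz": 0,"ax": 0,"ay": 0,"az": 6.65,"gripper": 0.6},
  {"dx": 0,"dy": 0,"dz": 0,"ax": 0,"ay": 0,"az": 6.65,"gripper": 0.6},
  {"dx": 0,"dy": 0,"dz": 0,"ax": 0,"ay": 0,"az": 6.65,"gripper": 0.6},
  {"dx": 0,"dy": 0,"dz": 0,"ax": 0,"ay": 0,"az": 6.65,"gripper": 0.6},
  {"dx": 2.2,"dy": -2.5,"dz": 0.5,"ax": 0,"ay": 0,"az": 0,"gripper": 0.6},
  {"dx": 2.2,"dy": -2.5,"dz": 0.5,"ax": 0,"ay": 0,"az": 0,"gripper": 0.6},
  {"dx": 2.2,"dy": -2.5,"dz": 0.5,"ax": 0,"ay": 0,"az": 0,"gripper": 0.6},
  {"dx": 2.2,"dy": -2.5,"dz": 0.5,"ax": 0,"ay": 0,"az": 0,"gripper": 0.6},
  {"dx": 2.2,"dy": -2.5,"dz": 0.5,"ax": 0,"ay": 0,"az": 0,"gripper": 0.6},
  {"dx": 2.2,"dy": -2.5,"dz": 0.5,"ax": 0,"ay": 0,"az": 0,"gripper": 0.6},
], grip_force=15)

```text
time_s: 1.38
tcp_pos: [383.2, -344.3, 188.4]
tool_rot: [1.0, -0.017, 0.001, 0.002]
ft_force: [0.4, -1.3, -0.2]
grip_width: 0.601
```

Request:
play_rows([
  {"dx": 1.2,"dy": -1.2,"dz": 0.7,"ax": 0,"ay": 0,"az": -1.9,"gripper": 0.6},
  {"dx": 1.2,"dy": -1.2,"dz": 0.7,"ax": 0,"ay": 0,"az": 0,"gripper": 0.6},
  {"dx": 1.2,"dy": -1.2,"dz": 0.7,"ax": 0,"ay": 0,"az": 0,"gripper": 0.6},
  {"dx": 1.2,"dy": -1.2,"dz": 0.7,"ax": 0,"ay": 0,"az": 0,"gripper": 0.6},
  {"dx": 0.8,"dy": -1.2,"dz": 0.7,"ax": 0,"ay": 0,"az": 0,"gripper": 0.6},
  {"dx": 0.2,"dy": -0.3,"dz": 0.5,"ax": 0,"ay": 0,"az": 0,"gripper": 0.6},
  {"dx": 0,"dy": 0,"dz": 0,"ax": 0,"ay": 0,"az": 0,"gripper": 0.6},
  {"dx": 0,"dy": 0,"dz": 0,"ax": 0,"ay": 0,"az": 0,"gripper": 0.6},
  {"dx": 0,"dy": 0,"dz": 0,"ax": 0,"ay": 0,"az": 0,"gripper": 0.6},
  {"dx": 0,"dy": 0,"dz": 0,"ax": 0,"ay": 0,"az": 0,"gripper": 0.6},
])

```text
time_s: 2.22
tcp_pos: [447.1, -274.7, 146.7]
tool_rot: [1.0, 0.004, 0.001, 0.002]
ft_force: [-0.1, -0.5, 0.2]
grip_width: 0.603
```

```bash
cat >> h.py <<'E'
def brown(name,near,z=16,r=60,save=None):
    """centre of the brown disc (top z) nearest to a world xy: ellipse -> world circle"""
    o=get_obs();P=pose(name,o);im=snapshot(name)[:,:,::-1].copy()
    if save: cv2.imwrite(save,cv2.resize(im,(768,576)))
    hsv=cv2.cvtColor(im,cv2.COLOR_BGR2HSV);m=cv2.inRange(hsv,(4,100,50),(22,255,255))
    cs,_=cv2.findContours(m,cv2.RETR_EXTERNAL,cv2.CHAIN_APPROX_NONE);out=[]
    for c in cs:
        if cv2.contourArea(c)<150: continue
        w=ground(c.reshape(-1,2),z,P)
        A=np.c_[2*w,np.ones(len(w))];s=np.linalg.lstsq(A,(w**2).sum(1),rcond=None)[0]
        res=np.hypot(*(w-s[:2]).T);rad=np.median(res)
        k=np.abs(res-rad)<4
        if k.sum()>8: s=np.linalg.lstsq(A[k],(w[k]**2).sum(1),rcond=None)[0];rad=np.sqrt(max(s[2]+s[0]**2+s[1]**2,0))
        out.append((np.hypot(*(s[:2]-near)),s[:2].round(1),round(float(rad),1),int(k.sum()),len(w)))
    for q in sorted(out,key=lambda q:q[0])[:3]: print(name,q)
    print("tcp",np.round(o["tcp_pos"],1),"rot",np.round(o["tool_rot"],3))
    return o,P
E
python3 - <<'E'
from h import *
brown("wrist",(443,-281),save="pics/w1.png")
brown("top",(443,-281));brown("top",(648,-248));brown("top",(475,69))
for n in("lid_small",):print([(np.round(d["pixel"]),d["conf"]) for d in spot_point("wrist",n)])
E
```

```text
wrist (np.float64(0.329126056808354), array([ 442.7, -280.9]), 32.1, 167, 167)
wrist (np.float64(184.09958575182705), array([ 624.1, -247.7]), 26.7, 71, 185)
wrist (np.float64(196.55610750970544), array([ 281.5, -393. ]), 28.5, 46, 136)
tcp [ 447.1 -274.7  146.7] rot [1.    0.004 0.001 0.002]
top (np.float64(209.295257064603), array([ 649.7, -248. ]), 49.0, 78, 78)
top (np.float64(301.93415962729654), array([ 431.1, -582.7]), 88.3, 14, 331)
top (np.float64(351.4895815491197), array([475.5,  69. ]), 39.7, 66, 66)
tcp [ 447.1 -274.8  146.8] rot [1.    0.004 0.001 0.002]
top (np.float64(1.6955672580219197), array([ 649.7, -248. ]), 48.9, 79, 79)
top (np.float64(360.86321114910425), array([475.4,  68.9]), 39.6, 66, 66)
top (np.float64(389.89474106151096), array([ 433.2, -573.4]), 86.9, 17, 352)
tcp [ 447.1 -274.7  146.7] rot [1.    0.004 0.001 0.002]
top (np.float64(0.33963183948363784), array([475.3,  68.9]), 39.6, 66, 66)
top (np.float64(253.77173790261364), array([635.8, 265.3]), 43.2, 45, 81)
top (np.float64(361.815237676752), array([ 649.7, -247.8]), 48.9, 78, 78)
tcp [ 447.1 -274.6  146.7] rot [1.    0.004 0.001 0.002]
[(array([255., 186.]), 0.94)]
```

View pics/w1.png

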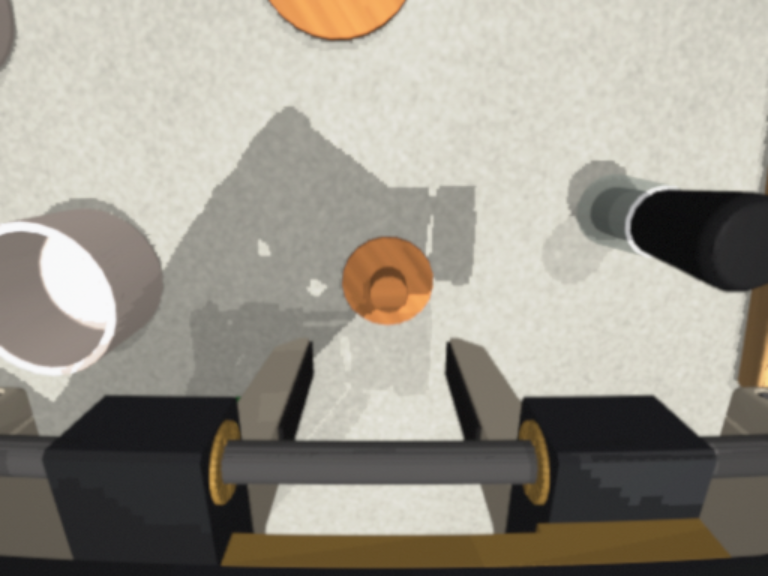

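The view shows lid_small at (388,280), plain wood, clear of its neighbours. The measured radius of 32 mm fits the 33 mm given. I'll go down and grip the knob.

Request:
play_rows([
  {"dx": -0.44,"dy": 0.62,"dz": 1.5,"ax": 0,"ay": 0,"az": 0,"gripper": 0.6},
  {"dx": 0,"dy": 0,"dz": 2.5,"ax": 0,"ay": 0,"az": 0,"gripper": 0.6},
  {"dx": 0,"dy": 0,"dz": 2.5,"ax": 0,"ay": 0,"az": 0,"gripper": 0.6},
  {"dx": 0,"dy": 0,"dz": 2.5,"ax": 0,"ay": 0,"az": 0,"gripper": 0.6},
  {"dx": 0,"dy": 0,"dz": 2.0,"ax": 0,"ay": 0,"az": 0,"gripper": 0.6},
  {"dx": 0,"dy": 0,"dz": 1.0,"ax": 0,"ay": 0,"az": 0,"gripper": 0.6},
  {"dx": 0,"dy": 0,"dz": 0.2,"ax": 0,"ay": 0,"az": 0,"gripper": 0.6},
  {"dx": 0,"dy": 0,"dz": 0,"ax": 0,"ay": 0,"az": 0,"gripper": 0.6},
  {"dx": 0,"dy": 0,"dz": 0,"ax": 0,"ay": 0,"az": 0,"gripper": 0.6},
  {"dx": 0,"dy": 0,"dz": 0,"ax": 0,"ay": 0,"az": 0,"gripper": 0.6},
])

```text
time_s: 3.3
tcp_pos: [445.2, -284.4, 23.9]
tool_rot: [1.0, 0.003, 0.004, 0.005]
ft_force: [0.5, 0.2, -0.2]
grip_width: 0.601
```

Request:
play_rows([
  {"dx": -0.25,"dy": -0.35,"dz": 0.3,"ax": 0.5,"ay": -0.4,"az": 0.3,"gripper": 0.6},
  {"dx": 0,"dy": 0,"dz": 0,"ax": 0,"ay": 0,"az": 0,"gripper": 0.6},
  {"dx": 0,"dy": 0,"dz": 0,"ax": 0,"ay": 0,"az": 0,"gripper": 0.3},
  {"dx": 0,"dy": 0,"dz": 0,"ax": 0,"ay": 0,"az": 0,"gripper": 0.0},
  {"dx": 0,"dy": 0,"dz": 0,"ax": 0,"ay": 0,"az": 0,"gripper": 0.0},
  {"dx": 0,"dy": 0,"dz": 0,"ax": 0,"ay": 0,"az": 0,"gripper": 0.0},
  {"dx": 0,"dy": 0,"dz": 0,"ax": 0,"ay": 0,"az": 0,"gripper": 0.0},
  {"dx": 0,"dy": 0,"dz": 0,"ax": 0,"ay": 0,"az": 0,"gripper": 0.0},
  {"dx": 0,"dy": 0,"dz": 0,"ax": 0,"ay": 0,"az": 0,"gripper": 0.0},
  {"dx": 0,"dy": 0,"dz": 0,"ax": 0,"ay": 0,"az": 0,"gripper": 0.0},
])

```text
time_s: 4.13
tcp_pos: [444.1, -281.7, 24.0]
tool_rot: [1.0, 0.001, 0.003, 0.002]
ft_force: [0.1, 0.2, 1.0]
grip_width: 0.272
```

Request:
play_rows([
  {"dx": 0,"dy": 0,"dz": -1.0,"ax": 0.2,"ay": -0.3,"az": 0.1,"gripper": 0},
  {"dx": 0,"dy": 0,"dz": -3.0,"ax": 0,"ay": 0,"az": 0,"gripper": 0.0},
  {"dx": 0,"dy": 0,"dz": -3.5,"ax": 0,"ay": 0,"az": 0,"gripper": 0.0},
  {"dx": 0,"dy": -1,"dz": -3.0,"ax": 0,"ay": 0,"az": 0,"gripper": 0.0},
  {"dx": 0,"dy": -2.5,"dz": -1.5,"ax": 0,"ay": 0,"az": 0,"gripper": 0.0},
  {"dx": 0,"dy": -3.8,"dz": 0,"ax": 0,"ay": 0,"az": 0,"gripper": 0.0},
  {"dx": 0,"dy": -3.8,"dz": 0,"ax": 0,"ay": 0,"az": 0,"gripper": 0.0},
  {"dx": 0,"dy": -3.8,"dz": 0,"ax": 0,"ay": 0,"az": 0,"gripper": 0.0},
  {"dx": 0,"dy": -3.8,"dz": 0,"ax": 0,"ay": 0,"az": 0,"gripper": 0.0},
  {"dx": 0,"dy": -3.8,"dz": 0,"ax": 0,"ay": 0,"az": 0,"gripper": 0.0},
])

```text
time_s: 4.97
tcp_pos: [444.0, -53.9, 149.9]
tool_rot: [1.0, -0.005, 0.001, -0.0]
ft_force: [1.3, -0.8, -0.7]
grip_width: 0.276
```

Request:
play_rows([
  {"dx": 0,"dy": -3.8,"dz": 0,"ax": 0,"ay": 0,"az": 0,"gripper": 0},
  {"dx": 0,"dy": -3.8,"dz": 0,"ax": 0,"ay": 0,"az": 0,"gripper": 0.0},
  {"dx": 0,"dy": -3.8,"dz": 0,"ax": 0,"ay": 0,"az": 0,"gripper": 0.0},
  {"dx": 0,"dy": -3.8,"dz": 0,"ax": 0,"ay": 0,"az": 0,"gripper": 0.0},
  {"dx": 0,"dy": -3.8,"dz": 0,"ax": 0,"ay": 0,"az": 0,"gripper": 0.0},
  {"dx": 0,"dy": -2.5,"dz": 0,"ax": 0,"ay": 0,"az": 0,"gripper": 0.0},
  {"dx": 0,"dy": -1,"dz": 0,"ax": 0,"ay": 0,"az": 0,"gripper": 0.0},
  {"dx": 0,"dy": 0,"dz": 0,"ax": 0,"ay": 0,"az": 0,"gripper": 0.0},
  {"dx": 0,"dy": 0,"dz": 0,"ax": 0,"ay": 0,"az": 0,"gripper": 0.0},
  {"dx": 0,"dy": 0,"dz": 0,"ax": 0,"ay": 0,"az": 0,"gripper": 0.0},
])

```text
time_s: 5.8
tcp_pos: [442.4, 187.9, 150.2]
tool_rot: [1.0, -0.002, 0.001, -0.001]
ft_force: [-0.2, -0.2, 0.3]
grip_width: 0.275
```

```bash
python3 - <<'E'
from h import *
o=get_obs()
brown("wrist",np.array(o["tcp_pos"])[:2],z=o["tcp_pos"][2]-24+16,save="pics/w2.png")
print([(np.round(d["pixel"]),d["conf"]) for d in spot_point("wrist","jar_small")])
a=snapshot("top");cv2.imwrite("pics/top2raw.png",a[:,:,::-1])
E
```

```text
wrist (np.float64(1.1172044271108985), array([441.4, 188.5]), 32.0, 221, 332)
wrist (np.float64(67.62739518558766), array([379.8, 162.4]), 17.4, 68, 124)
wrist (np.float64(68.3060242794181), array([379.7, 215.1]), 16.9, 67, 123)
tcp [442.4 187.9 150.2] rot [ 1.    -0.002  0.001 -0.001]
[]
```

View pics/w2.png

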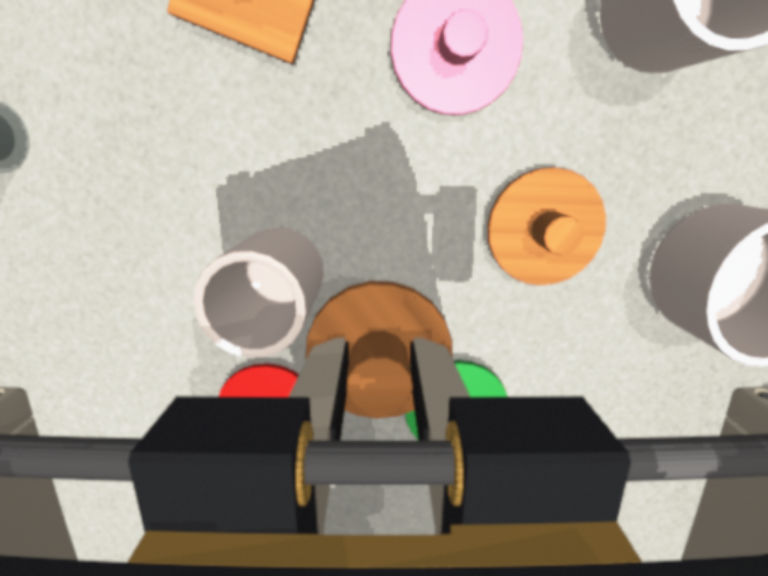

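```bash
cat >> h.py <<'E'
from scipy.optimize import minimize
def rim(name,guess,z,ro,save=None,img=None,o=None):
    """fit outer and mouth circles of a jar's rim (height z) to the image gradient"""
    o=o or get_obs();P=pose(name,o);im=(snapshot(name) if img is None else img)[:,:,::-1].copy()
    g=cv2.GaussianBlur(cv2.cvtColor(im,cv2.COLOR_BGR2GRAY).astype(np.float32),(0,0),1.0)
    G=np.hypot(cv2.Sobel(g,cv2.CV_32F,1,0),cv2.Sobel(g,cv2.CV_32F,0,1));G=np.minimum(G,120)
    th=np.linspace(0,2*np.pi,120,endpoint=False)
    def pts(c,r): return proj(np.c_[c[0]+r*np.cos(th),c[1]+r*np.sin(th),np.full(120,z)],P)
    def val(c):
        v=0
        for r in(ro,ro-6):
            q=pts(c,r).astype(np.float32);v+=cv2.remap(G,q[:,0],q[:,1],cv2.INTER_LINEAR).mean()
        return -v
    best=min(((val(np.array(guess)+(i,j)),i,j) for i in np.arange(-14,14.1,1) for j in np.arange(-14,14.1,1)))
    c=minimize(val,np.array(guess)+best[1:],method="Nelder-Mead",options=dict(initial_simplex=np.array(guess)+best[1:]+[[0,0],[.7,0],[0,.7]])).x
    print(name,"rim",c.round(1),"score",-val(c),"at guess",-val(guess))
    if save:
        s=4;x,y=proj([[*c,z]],P)[0].astype(int);x0,y0=max(x-70,0),max(y-60,0)
        cr=cv2.resize(im[y0:y0+120,x0:x0+140],None,fx=s,fy=s)
        for r in(ro,ro-6):
            for q in pts(c,r): cv2.circle(cr,tuple(int(v) for v in (q-(x0,y0)+.5)*s),1,(0,255,0),-1)
        cv2.imwrite(save,cr)
    return c
E
python3 - <<'E'
from h import *
P=pose("wrist")
g=ground([(251*2/3,303*2/3)],90,P)[0];print(g)
rim("wrist",g,90,32,"pics/r1.png")
b=cv2.imread("pics/top2raw.png")[:,:,::-1]
rim("top",(454,256),90,32,img=b)
rim("top",(622,4),80,41,img=b)
E
```

```text
[446.60221341 259.30130795]
wrist rim [444.1 261. ] score 182.61829 at guess 112.82771
top rim [451.6 270.2] score 75.28809 at guess 57.30279
top rim [615.9   5.1] score 168.99359 at guess 128.51076
```

View pics/r1.png

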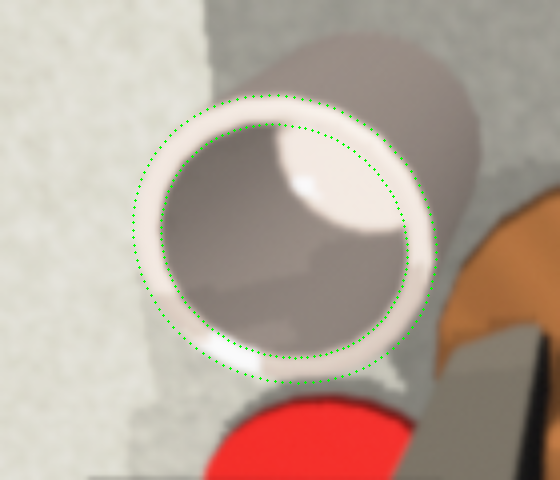

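The fitted rim circles lie right on the jar's edges. The small jar is at (444.1, 261.0), and the held lid is level at (441.4, 188.5).

Request:
play_rows([
  {"dx": 0.1,"dy": -1.5,"dz": 0,"ax": 0,"ay": 0,"az": -0.2,"gripper": 0},
  {"dx": 0.1,"dy": -2.2,"dz": 0,"ax": 0,"ay": 0,"az": 0,"gripper": 0.0},
  {"dx": 0.07,"dy": -2.0,"dz": 0,"ax": 0,"ay": 0,"az": 0,"gripper": 0.0},
  {"dx": 0,"dy": -1,"dz": 0,"ax": 0,"ay": 0,"az": 0,"gripper": 0.0},
  {"dx": 0,"dy": -0.3,"dz": 0.5,"ax": 0,"ay": 0,"az": 0,"gripper": 0.0},
  {"dx": 0,"dy": 0,"dz": 0.7,"ax": 0,"ay": 0,"az": 0,"gripper": 0.0},
  {"dx": 0,"dy": 0,"dz": 0.7,"ax": 0,"ay": 0,"az": 0,"gripper": 0.0},
  {"dx": 0,"dy": 0,"dz": 0,"ax": 0,"ay": 0,"az": 0,"gripper": 0.0},
  {"dx": 0,"dy": 0,"dz": 0,"ax": 0,"ay": 0,"az": 0,"gripper": 0.0},
  {"dx": 0,"dy": 0,"dz": 0,"ax": 0,"ay": 0,"az": 0,"gripper": 0.0},
])

```text
time_s: 6.83
tcp_pos: [446.4, 253.2, 128.7]
tool_rot: [1.0, -0.005, 0.001, 0.0]
ft_force: [0.6, -0.5, -1.4]
grip_width: 0.274
```

Request:
play_rows([
  {"dx": -0.13,"dy": -0.72,"dz": 0,"ax": 0,"ay": 0,"az": -0.5,"gripper": 0},
  {"dx": 0,"dy": 0,"dz": 0,"ax": 0,"ay": 0,"az": 0,"gripper": 0.0},
  {"dx": 0,"dy": 0,"dz": 0,"ax": 0,"ay": 0,"az": 0,"gripper": 0.0},
  {"dx": 0,"dy": 0,"dz": 0.5,"ax": 0,"ay": 0,"az": 0,"gripper": 0.0},
  {"dx": 0,"dy": 0,"dz": 0.3,"ax": 0,"ay": 0,"az": 0,"gripper": 0.0},
  {"dx": 0,"dy": 0,"dz": 0.3,"ax": 0,"ay": 0,"az": 0,"gripper": 0.0},
  {"dx": 0,"dy": 0,"dz": 0,"ax": 0,"ay": 0,"az": 0,"gripper": 0.0},
  {"dx": 0,"dy": 0,"dz": 0,"ax": 0,"ay": 0,"az": 0,"gripper": 0.0},
  {"dx": 0,"dy": 0,"dz": 0,"ax": 0,"ay": 0,"az": 0,"gripper": 0.0},
  {"dx": 0,"dy": 0,"dz": 0,"ax": 0,"ay": 0,"az": 0,"gripper": 0.0},
])

```text
time_s: 7.67
tcp_pos: [445.4, 260.5, 117.0]
tool_rot: [1.0, -0.0, 0.001, 0.0]
ft_force: [0.0, -1.0, -0.0]
grip_width: 0.276
```

Request:
play_rows([
  {"dx": 0,"dy": 0,"dz": 0.3,"ax": 0,"ay": 0,"az": 0,"gripper": 0},
  {"dx": 0,"dy": 0,"dz": 0.3,"ax": 0,"ay": 0,"az": 0,"gripper": 0.0},
  {"dx": 0,"dy": 0,"dz": 0.2,"ax": 0,"ay": 0,"az": 0,"gripper": 0.0},
  {"dx": 0,"dy": 0,"dz": 0.15,"ax": 0,"ay": 0,"az": 0,"gripper": 0.0},
  {"dx": 0,"dy": 0,"dz": 0.1,"ax": 0,"ay": 0,"az": 0,"gripper": 0.0},
  {"dx": 0,"dy": 0,"dz": 0,"ax": 0,"ay": 0,"az": 0,"gripper": 0.0},
  {"dx": 0,"dy": 0,"dz": 0,"ax": 0,"ay": 0,"az": 0,"gripper": 0.0},
  {"dx": 0,"dy": 0,"dz": 0,"ax": 0,"ay": 0,"az": 0,"gripper": 0.0},
  {"dx": 0,"dy": 0,"dz": 0,"ax": 0,"ay": 0,"az": 0,"gripper": 0.0},
  {"dx": 0,"dy": 0,"dz": 0,"ax": 0,"ay": 0,"az": 0,"gripper": 0.0},
])

```text
time_s: 8.5
tcp_pos: [445.7, 260.7, 106.0]
tool_rot: [1.0, -0.0, 0.001, -0.0]
ft_force: [0.4, 0.8, 0.3]
grip_width: 0.276
```

Request:
play_rows([
  {"dx": 0,"dy": 0,"dz": 0.05,"ax": 0,"ay": 0,"az": 0,"gripper": 0},
  {"dx": 0,"dy": 0,"dz": 0,"ax": 0,"ay": 0,"az": 0,"gripper": 0.0},
  {"dx": 0,"dy": 0,"dz": 0,"ax": 0,"ay": 0,"az": 0,"gripper": 0.35},
  {"dx": 0,"dy": 0,"dz": 0,"ax": 0,"ay": 0,"az": 0,"gripper": 0.6},
  {"dx": 0,"dy": 0,"dz": 0,"ax": 0,"ay": 0,"az": 0,"gripper": 0.6},
  {"dx": 0,"dy": 0,"dz": -0.5,"ax": 0,"ay": 0,"az": 0,"gripper": 0.6},
  {"dx": 0,"dy": 0,"dz": -2,"ax": 0,"ay": 0,"az": 0,"gripper": 0.6},
  {"dx": 0,"dy": 0,"dz": -2,"ax": 0,"ay": 0,"az": 0,"gripper": 0.6},
  {"dx": 0,"dy": 0,"dz": -1,"ax": 0,"ay": 0,"az": 0,"gripper": 0.6},
  {"dx": 0,"dy": 0,"dz": 0,"ax": 0,"ay": 0,"az": 0,"gripper": 0.6},
])

```text
time_s: 9.33
tcp_pos: [445.4, 260.5, 163.0]
tool_rot: [1.0, -0.0, 0.001, 0.0]
ft_force: [-0.3, -1.8, -0.1]
grip_width: 0.601
```

```bash
python3 - <<'E'
from h import *
brown("wrist",(444,261),z=98,save="pics/w3.png")
brown("wrist",(475,69),z=16)
E
```

```text
wrist (np.float64(0.46244798168114687), array([444.4, 261.3]), 32.4, 214, 214)
wrist (np.float64(142.26076027521657), array([334.8, 352.2]), 21.7, 54, 137)
wrist (np.float64(142.5782939892064), array([334.4, 169.9]), 22.1, 51, 136)
tcp [445.4 260.5 163. ] rot [ 1.    -0.     0.001  0.   ]
wrist (np.float64(2.5394131590984133), array([476.4,  71.1]), 41.5, 208, 208)
wrist (np.float64(201.76277152012267), array([414.5, 261.5]), 43.9, 213, 213)
wrist (np.float64(220.36530200623275), array([265.7, 137.9]), 29.9, 44, 136)
tcp [445.1 260.4 162.2] rot [ 1.    -0.     0.001  0.   ]
```

View pics/w3.png

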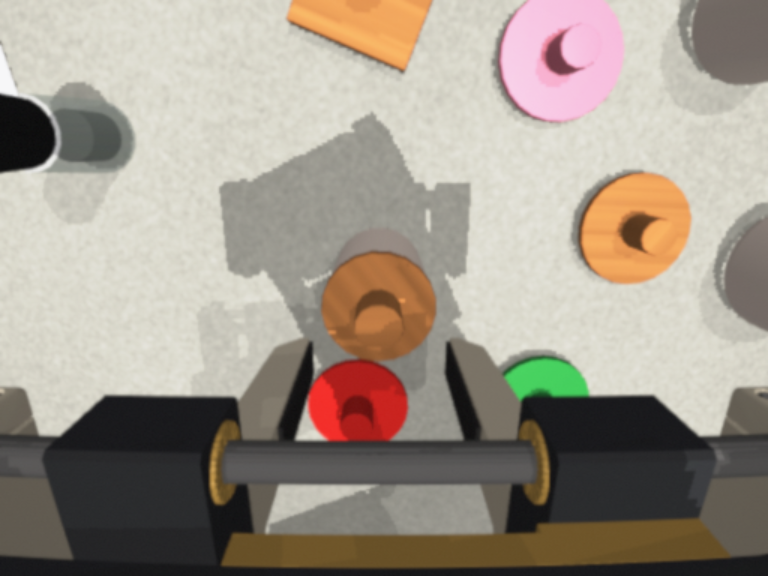

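Lid_small sits centred, 0.5 mm off the jar axis. Next is lid_medium, plain wood at (636,228) in this view. It measures (476.4, 71.1) with radius 41.5 mm, which fits.

Request:
play_rows([
  {"dx": 0.4,"dy": 2,"dz": 0,"ax": 0,"ay": 0,"az": 0,"gripper": 0.6},
  {"dx": 0.7,"dy": 3.8,"dz": 0,"ax": 0,"ay": 0,"az": 0,"gripper": 0.6},
  {"dx": 0.7,"dy": 3.8,"dz": 0,"ax": 0,"ay": 0,"az": 0,"gripper": 0.6},
  {"dx": 0.7,"dy": 3.8,"dz": 0,"ax": 0,"ay": 0,"az": 0,"gripper": 0.6},
  {"dx": 0.6,"dy": 3.5,"dz": 1,"ax": 0,"ay": 0,"az": 0,"gripper": 0.6},
  {"dx": 0.1,"dy": 2,"dz": 2,"ax": 0,"ay": 0,"az": 0,"gripper": 0.6},
  {"dx": 0,"dy": 0.6,"dz": 3,"ax": 0,"ay": 0,"az": 0,"gripper": 0.6},
  {"dx": 0,"dy": 0,"dz": 2,"ax": 0,"ay": 0,"az": 0,"gripper": 0.6},
  {"dx": 0,"dy": 0,"dz": 1,"ax": 0,"ay": 0,"az": 0,"gripper": 0.6},
  {"dx": 0,"dy": 0,"dz": 0,"ax": 0,"ay": 0,"az": 0,"gripper": 0.6},
])

```text
time_s: 10.27
tcp_pos: [473.3, 55.3, 59.2]
tool_rot: [1.0, 0.0, -0.004, 0.001]
ft_force: [-0.1, 0.1, -0.1]
grip_width: 0.598
```

Request:
play_rows([
  {"dx": 0.3,"dy": -0.8,"dz": 0,"ax": 0,"ay": 0.4,"az": 0,"gripper": 0.6},
  {"dx": 0,"dy": -0.8,"dz": 0,"ax": 0,"ay": 0,"az": 0,"gripper": 0.6},
  {"dx": 0,"dy": 0,"dz": 0,"ax": 0,"ay": 0,"az": 0,"gripper": 0.6},
  {"dx": 0,"dy": 0,"dz": 0,"ax": 0,"ay": 0,"az": 0,"gripper": 0.6},
  {"dx": 0,"dy": 0,"dz": 0.7,"ax": 0,"ay": 0,"az": 0,"gripper": 0.6},
  {"dx": 0,"dy": 0,"dz": 0.7,"ax": 0,"ay": 0,"az": 0,"gripper": 0.6},
  {"dx": 0,"dy": 0,"dz": 0.7,"ax": 0,"ay": 0,"az": 0,"gripper": 0.6},
  {"dx": 0,"dy": 0,"dz": 0.2,"ax": 0,"ay": 0,"az": 0,"gripper": 0.6},
  {"dx": 0,"dy": 0,"dz": 0,"ax": 0,"ay": 0,"az": 0,"gripper": 0.6},
  {"dx": 0,"dy": 0,"dz": 0,"ax": 0,"ay": 0,"az": 0,"gripper": 0.6},
])

```text
time_s: 11.1
tcp_pos: [476.6, 74.2, 34.7]
tool_rot: [1.0, 0.001, 0.0, 0.001]
ft_force: [-0.1, 0.2, -0.3]
grip_width: 0.602
```

Request:
play_rows([
  {"dx": 0,"dy": 0.3,"dz": 0.4,"ax": 0,"ay": 0,"az": 0,"gripper": 0.6},
  {"dx": 0,"dy": 0,"dz": 0.4,"ax": 0,"ay": 0,"az": 0,"gripper": 0.6},
  {"dx": 0,"dy": 0,"dz": 0.2,"ax": 0,"ay": 0,"az": 0,"gripper": 0.6},
  {"dx": 0,"dy": 0,"dz": 0,"ax": 0,"ay": 0,"az": 0,"gripper": 0.6},
  {"dx": 0,"dy": 0,"dz": 0,"ax": 0,"ay": 0,"az": 0,"gripper": 0.3},
  {"dx": 0,"dy": 0,"dz": 0,"ax": 0,"ay": 0,"az": 0,"gripper": 0},
  {"dx": 0,"dy": 0,"dz": 0,"ax": 0,"ay": 0,"az": 0,"gripper": 0},
  {"dx": 0,"dy": 0,"dz": 0,"ax": 0,"ay": 0,"az": 0,"gripper": 0},
  {"dx": 0,"dy": 0,"dz": 0,"ax": 0,"ay": 0,"az": 0,"gripper": 0},
  {"dx": 0,"dy": 0,"dz": 0,"ax": 0,"ay": 0,"az": 0,"gripper": 0},
])

```text
time_s: 11.93
tcp_pos: [477.1, 70.6, 24.1]
tool_rot: [1.0, 0.001, 0.0, 0.001]
ft_force: [-0.5, 0.5, -0.2]
grip_width: 0.274
```

Request:
play_rows([
  {"dx": 0,"dy": 0,"dz": -1,"ax": 0,"ay": 0,"az": 0,"gripper": 0},
  {"dx": 0,"dy": 0,"dz": -3,"ax": 0,"ay": 0,"az": 0,"gripper": 0},
  {"dx": 0,"dy": 0,"dz": -3.5,"ax": 0,"ay": 0,"az": 0,"gripper": 0},
  {"dx": 0.5,"dy": 0,"dz": -3,"ax": 0,"ay": 0,"az": 0,"gripper": 0},
  {"dx": 2,"dy": -0.6,"dz": -1.5,"ax": 0,"ay": 0,"az": 0,"gripper": 0},
  {"dx": 3.5,"dy": -1,"dz": 0,"ax": 0,"ay": 0,"az": 0,"gripper": 0},
  {"dx": 3.5,"dy": -0.8,"dz": 0,"ax": 0,"ay": 0,"az": 0,"gripper": 0},
  {"dx": 2.5,"dy": 0,"dz": 0,"ax": 0,"ay": 0,"az": 0,"gripper": 0},
  {"dx": 1,"dy": 0,"dz": 0,"ax": 0,"ay": 0,"az": 0,"gripper": 0},
  {"dx": 0,"dy": 0,"dz": 0,"ax": 0,"ay": 0,"az": 0,"gripper": 0},
])

```text
time_s: 12.77
tcp_pos: [610.0, 96.6, 157.4]
tool_rot: [1.0, 0.001, 0.001, 0.001]
ft_force: [0.6, 0.4, -1.4]
grip_width: 0.275
```

```bash
python3 - <<'E'
from h import *
o=get_obs()
brown("wrist",np.array(o["tcp_pos"])[:2],z=o["tcp_pos"][2]-8)
rim("wrist",(616,5),80,41,"pics/r2.png")
E
```

```text
wrist (np.float64(1.2560827463468878), array([611.1,  97.1]), 40.1, 259, 466)
wrist (np.float64(67.74884573692076), array([547.4, 122.6]), 17.8, 66, 123)
wrist (np.float64(67.76601380176204), array([547.3,  70.7]), 17.4, 67, 123)
tcp [610.   96.6 157.4] rot [1.    0.001 0.001 0.001]
wrist rim [619.6   6.3] score 175.50438 at guess 81.653275
```

View pics/r2.png

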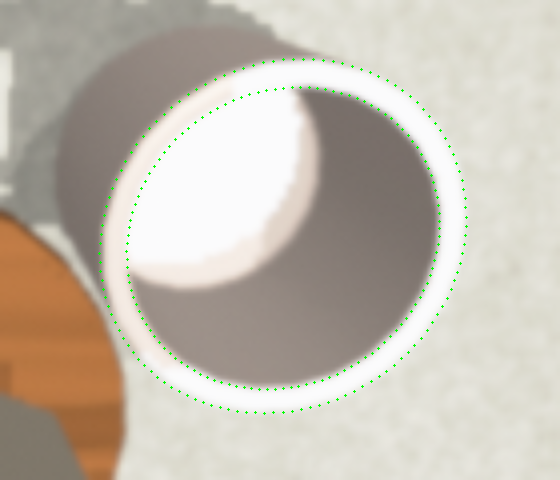

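Request:
play_rows([
  {"dx": 0.2,"dy": 2,"dz": 0,"ax": 0,"ay": 0,"az": 0,"gripper": 0},
  {"dx": 0.3,"dy": 3,"dz": 0,"ax": 0,"ay": 0,"az": 0,"gripper": 0},
  {"dx": 0.3,"dy": 2.4,"dz": 0.3,"ax": 0,"ay": 0,"az": 0,"gripper": 0},
  {"dx": 0.2,"dy": 1.3,"dz": 0.7,"ax": 0,"ay": 0,"az": 0,"gripper": 0},
  {"dx": 0,"dy": 0.4,"dz": 0.7,"ax": 0,"ay": 0,"az": 0,"gripper": 0},
  {"dx": 0,"dy": 0,"dz": 0.7,"ax": 0,"ay": 0,"az": 0,"gripper": 0},
  {"dx": 0,"dy": 0,"dz": 0.7,"ax": 0,"ay": 0,"az": 0,"gripper": 0},
  {"dx": 0,"dy": 0,"dz": 0.4,"ax": 0,"ay": 0,"az": 0,"gripper": 0},
  {"dx": 0,"dy": 0,"dz": 0,"ax": 0,"ay": 0,"az": 0,"gripper": 0},
  {"dx": 0,"dy": 0,"dz": 0,"ax": 0,"ay": 0,"az": 0,"gripper": 0},
])

```text
time_s: 13.7
tcp_pos: [610.2, 6.7, 119.2]
tool_rot: [1.0, 0.003, -0.003, 0.0]
ft_force: [0.9, 0.2, -1.2]
grip_width: 0.278
```

Request:
play_rows([
  {"dx": 0.5,"dy": 0.05,"dz": 0,"ax": 0,"ay": 0.3,"az": 0.3,"gripper": 0},
  {"dx": 0.45,"dy": 0,"dz": 0,"ax": 0,"ay": 0,"az": 0,"gripper": 0},
  {"dx": 0,"dy": 0,"dz": 0,"ax": 0,"ay": 0,"az": 0,"gripper": 0},
  {"dx": 0,"dy": 0,"dz": 0.4,"ax": 0,"ay": 0,"az": 0,"gripper": 0},
  {"dx": 0,"dy": 0,"dz": 0.4,"ax": 0,"ay": 0,"az": 0,"gripper": 0},
  {"dx": 0,"dy": 0,"dz": 0,"ax": 0,"ay": 0,"az": 0,"gripper": 0},
  {"dx": 0,"dy": 0,"dz": 0,"ax": 0,"ay": 0,"az": 0,"gripper": 0},
  {"dx": 0,"dy": 0,"dz": 0,"ax": 0,"ay": 0,"az": 0,"gripper": 0},
  {"dx": 0,"dy": 0,"dz": 0,"ax": 0,"ay": 0,"az": 0,"gripper": 0},
  {"dx": 0,"dy": 0,"dz": 0,"ax": 0,"ay": 0,"az": 0,"gripper": 0},
])

```text
time_s: 14.53
tcp_pos: [621.3, 7.9, 111.1]
tool_rot: [1.0, 0.001, 0.001, 0.0]
ft_force: [-0.1, -0.2, -1.4]
grip_width: 0.275
```

Bottom is at 87 mm. I'll correct (-1.8, -2.1) and lower to 96.

Request:
play_rows([
  {"dx": -0.18,"dy": 0.2,"dz": 0,"ax": 0,"ay": 0,"az": 0,"gripper": 0},
  {"dx": 0,"dy": 0,"dz": 0,"ax": 0,"ay": 0,"az": 0,"gripper": 0},
  {"dx": 0,"dy": 0,"dz": 0.3,"ax": 0,"ay": 0,"az": 0,"gripper": 0},
  {"dx": 0,"dy": 0,"dz": 0.4,"ax": 0,"ay": 0,"az": 0,"gripper": 0},
  {"dx": 0,"dy": 0,"dz": 0.3,"ax": 0,"ay": 0,"az": 0,"gripper": 0},
  {"dx": 0,"dy": 0,"dz": 0.2,"ax": 0,"ay": 0,"az": 0,"gripper": 0},
  {"dx": 0,"dy": 0,"dz": 0.2,"ax": 0,"ay": 0,"az": 0,"gripper": 0},
  {"dx": 0,"dy": 0,"dz": 0.1,"ax": 0,"ay": 0,"az": 0,"gripper": 0},
  {"dx": 0,"dy": 0,"dz": 0,"ax": 0,"ay": 0,"az": 0,"gripper": 0},
  {"dx": 0,"dy": 0,"dz": 0,"ax": 0,"ay": 0,"az": 0,"gripper": 0},
])

```text
time_s: 15.37
tcp_pos: [619.8, 5.6, 96.0]
tool_rot: [1.0, 0.001, 0.001, 0.0]
ft_force: [0.1, 0.3, -0.5]
grip_width: 0.279
```

Request:
play_rows([
  {"dx": 0,"dy": 0,"dz": 0.05,"ax": 0,"ay": 0,"az": 0,"gripper": 0},
  {"dx": 0,"dy": 0,"dz": 0,"ax": 0,"ay": 0,"az": 0,"gripper": 0.0},
  {"dx": 0,"dy": 0,"dz": 0,"ax": 0,"ay": 0,"az": 0,"gripper": 0.35},
  {"dx": 0,"dy": 0,"dz": 0,"ax": 0,"ay": 0,"az": 0,"gripper": 0.6},
  {"dx": 0,"dy": 0,"dz": 0,"ax": 0,"ay": 0,"az": 0,"gripper": 0.6},
  {"dx": 0,"dy": 0,"dz": -0.5,"ax": 0,"ay": 0,"az": 0,"gripper": 0.6},
  {"dx": 0,"dy": 0,"dz": -2,"ax": 0,"ay": 0,"az": 0,"gripper": 0.6},
  {"dx": 0,"dy": 0,"dz": -2,"ax": 0,"ay": 0,"az": 0,"gripper": 0.6},
  {"dx": 0,"dy": 0,"dz": -1.3,"ax": 0,"ay": 0,"az": 0,"gripper": 0.6},
  {"dx": 0,"dy": 0,"dz": 0,"ax": 0,"ay": 0,"az": 0,"gripper": 0.6},
])

```text
time_s: 16.2
tcp_pos: [619.2, 5.7, 155.5]
tool_rot: [1.0, 0.001, 0.0, 0.0]
ft_force: [-0.0, -0.4, 0.2]
grip_width: 0.6
```

```bash
python3 - <<'E'
from h import *
brown("wrist",(619.6,6.3),z=88,save="pics/w4.png")
brown("wrist",(649,-248),z=16)
rim("wrist",(448,-67),70,50)
E
```

```text
wrist (np.float64(0.3168176911965852), array([619.4,   6.1]), 41.2, 266, 266)
wrist (np.float64(146.08007428999846), array([505.7,  97.8]), 22.4, 51, 136)
wrist (np.float64(146.3131859677274), array([506.2, -86.1]), 22.4, 51, 136)
tcp [619.2   5.7 155.5] rot [1.    0.001 0.    0.   ]
wrist (np.float64(5.483133936247976), array([ 650.8, -242.8]), 48.9, 184, 253)
wrist (np.float64(243.2087159145481), array([ 446. , -114.1]), 29.2, 44, 136)
wrist (np.float64(260.0724307270048), array([593.7,   6.1]), 53.8, 265, 265)
tcp [618.8   5.7 154.2] rot [ 1.     0.001 -0.    -0.   ]
wrist rim [440.3 -65.2] score 95.05229 at guess 68.478516
```

View pics/w4.png

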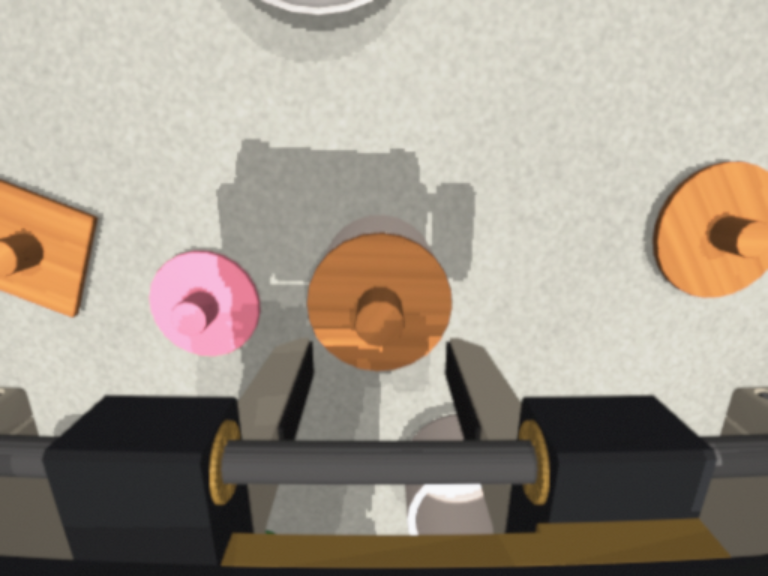

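Medium lid is centred 0.3 mm from the jar axis. Next is lid_large, seen at the right edge (715,230).

Request:
play_rows([
  {"dx": 0.5,"dy": 2,"dz": 0,"ax": 0,"ay": 0,"az": 0,"gripper": 0.6},
  {"dx": 0.6,"dy": 3.8,"dz": 0,"ax": 0,"ay": 0,"az": 0,"gripper": 0.6},
  {"dx": 0.6,"dy": 3.8,"dz": 0,"ax": 0,"ay": 0,"az": 0,"gripper": 0.6},
  {"dx": 0.6,"dy": 3.8,"dz": 0,"ax": 0,"ay": 0,"az": 0,"gripper": 0.6},
  {"dx": 0.6,"dy": 3.8,"dz": 0,"ax": 0,"ay": 0,"az": 0,"gripper": 0.6},
  {"dx": 0.4,"dy": 3.8,"dz": 0,"ax": 0,"ay": 0,"az": 0,"gripper": 0.6},
  {"dx": 0.3,"dy": 2.8,"dz": 0,"ax": 0,"ay": 0,"az": 0,"gripper": 0.6},
  {"dx": 0,"dy": 1,"dz": 0,"ax": 0,"ay": 0,"az": 0,"gripper": 0.6},
  {"dx": 0,"dy": 0,"dz": 0,"ax": 0,"ay": 0,"az": 0,"gripper": 0.6},
  {"dx": 0,"dy": 0,"dz": 0,"ax": 0,"ay": 0,"az": 0,"gripper": 0.6},
])

```text
time_s: 17.18
tcp_pos: [650.5, -250.2, 137.4]
tool_rot: [1.0, 0.003, -0.01, -0.003]
ft_force: [0.4, -0.3, 0.7]
grip_width: 0.6
```

```bash
python3 - <<'E'
from h import *
brown("wrist",(649,-248),z=16)
E
```

```text
wrist (np.float64(1.8489651698965348), array([ 650.8, -247.6]), 50.0, 268, 268)
wrist (np.float64(198.4924677025695), array([ 487.4, -363.2]), 28.4, 46, 136)
wrist (np.float64(199.06103886682442), array([ 484.6, -135.8]), 28.6, 46, 136)
tcp [ 650.5 -250.2  137.4] rot [ 1.     0.003 -0.01  -0.003]
```

Request:
play_rows([
  {"dx": 0.03,"dy": -0.26,"dz": 0,"ax": -0.3,"ay": 1.1,"az": 0.3,"gripper": 0.6},
  {"dx": 0,"dy": 0,"dz": 0,"ax": 0,"ay": 0,"az": 0,"gripper": 0.6},
  {"dx": 0,"dy": 0,"dz": 1.5,"ax": 0,"ay": 0,"az": 0,"gripper": 0.6},
  {"dx": 0,"dy": 0,"dz": 2.5,"ax": 0,"ay": 0,"az": 0,"gripper": 0.6},
  {"dx": 0,"dy": 0,"dz": 2.5,"ax": 0,"ay": 0,"az": 0,"gripper": 0.6},
  {"dx": 0,"dy": 0,"dz": 2,"ax": 0,"ay": 0,"az": 0,"gripper": 0.6},
  {"dx": 0,"dy": 0,"dz": 1,"ax": 0,"ay": 0,"az": 0,"gripper": 0.6},
  {"dx": 0,"dy": 0,"dz": 0.5,"ax": 0,"ay": 0,"az": 0,"gripper": 0.6},
  {"dx": 0,"dy": 0,"dz": 0,"ax": 0,"ay": 0,"az": 0,"gripper": 0.6},
  {"dx": 0,"dy": 0,"dz": 0,"ax": 0,"ay": 0,"az": 0,"gripper": 0.6},
])

```text
time_s: 18.07
tcp_pos: [653.0, -233.1, 36.6]
tool_rot: [1.0, 0.007, -0.001, -0.001]
ft_force: [0.5, -0.3, 0.5]
grip_width: 0.601
```

Request:
play_rows([
  {"dx": -0.2,"dy": 0.8,"dz": 0,"ax": 0,"ay": 0,"az": 0.8,"gripper": 0.6},
  {"dx": 0,"dy": 0.5,"dz": 0,"ax": 0,"ay": 0,"az": 0,"gripper": 0.6},
  {"dx": 0,"dy": 0.1,"dz": 0,"ax": 0,"ay": 0,"az": 0,"gripper": 0.6},
  {"dx": 0,"dy": 0,"dz": 0.5,"ax": 0,"ay": 0,"az": 0,"gripper": 0.6},
  {"dx": 0,"dy": 0,"dz": 0.5,"ax": 0,"ay": 0,"az": 0,"gripper": 0.6},
  {"dx": 0,"dy": 0,"dz": 0.2,"ax": 0,"ay": 0,"az": 0,"gripper": 0.6},
  {"dx": 0,"dy": 0,"dz": 0,"ax": 0,"ay": 0,"az": 0,"gripper": 0.6},
  {"dx": 0,"dy": 0,"dz": 0,"ax": 0,"ay": 0,"az": 0,"gripper": 0.6},
  {"dx": 0,"dy": 0,"dz": 0,"ax": 0,"ay": 0,"az": 0,"gripper": 0.6},
  {"dx": 0,"dy": 0,"dz": 0,"ax": 0,"ay": 0,"az": 0,"gripper": 0.6},
])

```text
time_s: 18.9
tcp_pos: [652.9, -249.8, 27.9]
tool_rot: [1.0, -0.0, 0.002, 0.0]
ft_force: [0.5, 0.4, 1.0]
grip_width: 0.601
```

Request:
play_rows([
  {"dx": -0.2,"dy": -0.2,"dz": 0.3,"ax": 0,"ay": -0.2,"az": 0,"gripper": 0.6},
  {"dx": 0,"dy": 0,"dz": 0,"ax": 0,"ay": 0,"az": 0,"gripper": 0.6},
  {"dx": 0,"dy": 0,"dz": 0,"ax": 0,"ay": 0,"az": 0,"gripper": 0.6},
  {"dx": 0,"dy": 0,"dz": 0,"ax": 0,"ay": 0,"az": 0,"gripper": 0.4},
  {"dx": 0,"dy": 0,"dz": 0,"ax": 0,"ay": 0,"az": 0,"gripper": 0.2},
  {"dx": 0,"dy": 0,"dz": 0,"ax": 0,"ay": 0,"az": 0,"gripper": 0},
  {"dx": 0,"dy": 0,"dz": 0,"ax": 0,"ay": 0,"az": 0,"gripper": 0},
  {"dx": 0,"dy": 0,"dz": 0,"ax": 0,"ay": 0,"az": 0,"gripper": 0},
  {"dx": 0,"dy": 0,"dz": 0,"ax": 0,"ay": 0,"az": 0,"gripper": 0},
  {"dx": 0,"dy": 0,"dz": 0,"ax": 0,"ay": 0,"az": 0,"gripper": 0},
])

```text
time_s: 19.73
tcp_pos: [650.9, -247.4, 24.9]
tool_rot: [1.0, -0.0, 0.0, 0.0]
ft_force: [-0.5, 1.4, -0.6]
grip_width: 0.277
```

Request:
play_rows([
  {"dx": 0,"dy": 0,"dz": -1,"ax": 0,"ay": 0,"az": 0,"gripper": 0},
  {"dx": 0,"dy": 0,"dz": -3,"ax": 0,"ay": 0,"az": 0,"gripper": 0},
  {"dx": -0.5,"dy": 0,"dz": -3.5,"ax": 0,"ay": 0,"az": 0,"gripper": 0},
  {"dx": -2,"dy": -0.5,"dz": -3,"ax": 0,"ay": 0,"az": 0,"gripper": 0},
  {"dx": -3.5,"dy": -1,"dz": -1,"ax": 0,"ay": 0,"az": 0,"gripper": 0},
  {"dx": -3.8,"dy": -1,"dz": 0,"ax": 0,"ay": 0,"az": 0,"gripper": 0},
  {"dx": -3.8,"dy": -1.2,"dz": 0,"ax": 0,"ay": 0,"az": 0,"gripper": 0},
  {"dx": -3.5,"dy": -1.2,"dz": 0,"ax": 0,"ay": 0,"az": 0,"gripper": 0},
  {"dx": -2.5,"dy": -1,"dz": 0,"ax": 0,"ay": 0,"az": 0,"gripper": 0},
  {"dx": -1,"dy": 0,"dz": 0,"ax": 0,"ay": 0,"az": 0,"gripper": 0},
])

```text
time_s: 20.57
tcp_pos: [436.9, -185.2, 148.9]
tool_rot: [1.0, 0.0, 0.002, 0.001]
ft_force: [0.6, -1.2, -0.8]
grip_width: 0.276
```

Request:
play_rows([
  {"dx": 0,"dy": 0,"dz": 0,"ax": 0,"ay": 0,"az": 0,"gripper": 0},
  {"dx": 0,"dy": 0,"dz": 0,"ax": 0,"ay": 0,"az": 0,"gripper": 0},
  {"dx": 0,"dy": 0,"dz": 0,"ax": 0,"ay": 0,"az": 0,"gripper": 0},
  {"dx": 0,"dy": 0,"dz": 0,"ax": 0,"ay": 0,"az": 0,"gripper": 0},
  {"dx": 0,"dy": 0,"dz": 0,"ax": 0,"ay": 0,"az": 0,"gripper": 0},
  {"dx": 0,"dy": 0,"dz": 0,"ax": 0,"ay": 0,"az": 0,"gripper": 0},
  {"dx": 0,"dy": 0,"dz": 0,"ax": 0,"ay": 0,"az": 0,"gripper": 0},
  {"dx": 0,"dy": 0,"dz": 0,"ax": 0,"ay": 0,"az": 0,"gripper": 0},
  {"dx": 0,"dy": 0,"dz": 0,"ax": 0,"ay": 0,"az": 0,"gripper": 0},
  {"dx": 0,"dy": 0,"dz": 0,"ax": 0,"ay": 0,"az": 0,"gripper": 0},
])

```text
time_s: 21.4
tcp_pos: [439.4, -186.1, 150.8]
tool_rot: [1.0, -0.0, 0.003, 0.002]
ft_force: [0.7, 0.8, -0.8]
grip_width: 0.276
```

```bash
python3 - <<'E'
from h import *
o=get_obs()
brown("wrist",np.array(o["tcp_pos"])[:2],z=o["tcp_pos"][2]-9)
rim("wrist",(444,-66),70,50,"pics/r3.png")
E
```

```text
wrist (np.float64(2.7169557452246433), array([ 442.1, -185.8]), 48.5, 294, 581)
wrist (np.float64(68.26223042587895), array([ 376.4, -212.3]), 17.2, 65, 122)
wrist (np.float64(68.339445866892), array([ 376.4, -159.7]), 17.5, 67, 122)
tcp [ 439.4 -186.1  150.8] rot [ 1.    -0.     0.003  0.002]
wrist rim [443.9 -64.8] score 188.97495 at guess 179.32668
```

View pics/r3.png

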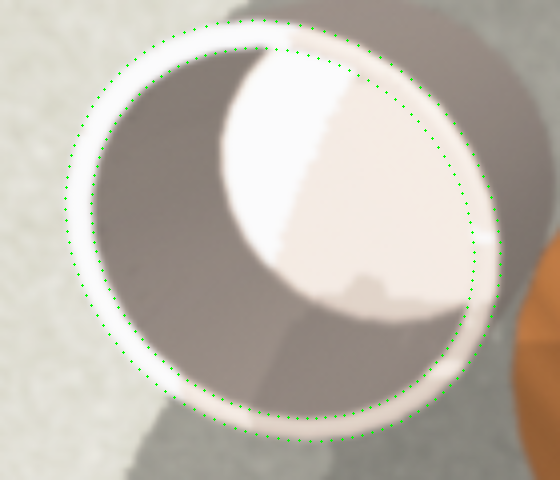

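Request:
play_rows([
  {"dx": 0.2,"dy": -2,"dz": 0,"ax": 0.2,"ay": -0.3,"az": 0,"gripper": 0},
  {"dx": 0.2,"dy": -3.5,"dz": 0,"ax": 0,"ay": 0,"az": 0,"gripper": 0},
  {"dx": 0.05,"dy": -3.5,"dz": 0,"ax": 0,"ay": 0,"az": 0,"gripper": 0},
  {"dx": 0,"dy": -2,"dz": 0.2,"ax": 0,"ay": 0,"az": 0,"gripper": 0},
  {"dx": 0,"dy": -0.9,"dz": 0.7,"ax": 0,"ay": 0,"az": 0,"gripper": 0},
  {"dx": 0,"dy": -0.2,"dz": 0.8,"ax": 0,"ay": 0,"az": 0,"gripper": 0},
  {"dx": 0,"dy": 0,"dz": 0.8,"ax": 0,"ay": 0,"az": 0,"gripper": 0},
  {"dx": 0,"dy": 0,"dz": 0.8,"ax": 0,"ay": 0,"az": 0,"gripper": 0},
  {"dx": 0,"dy": 0,"dz": 0,"ax": 0,"ay": 0,"az": 0,"gripper": 0},
  {"dx": 0,"dy": 0,"dz": 0,"ax": 0,"ay": 0,"az": 0,"gripper": 0},
])

```text
time_s: 22.33
tcp_pos: [444.4, -64.3, 114.0]
tool_rot: [1.0, -0.002, 0.001, 0.001]
ft_force: [0.9, 0.3, -1.2]
grip_width: 0.277
```

Request:
play_rows([
  {"dx": -0.05,"dy": 0.04,"dz": 0.3,"ax": 0.1,"ay": -0.1,"az": -0.2,"gripper": 0},
  {"dx": 0,"dy": 0,"dz": 0.4,"ax": 0,"ay": 0,"az": 0,"gripper": 0},
  {"dx": 0,"dy": 0,"dz": 0.4,"ax": 0,"ay": 0,"az": 0,"gripper": 0},
  {"dx": 0,"dy": 0,"dz": 0.2,"ax": 0,"ay": 0,"az": 0,"gripper": 0},
  {"dx": 0,"dy": 0,"dz": 0,"ax": 0,"ay": 0,"az": 0,"gripper": 0},
  {"dx": 0,"dy": 0,"dz": 0,"ax": 0,"ay": 0,"az": 0,"gripper": 0},
  {"dx": 0,"dy": 0,"dz": 0,"ax": 0,"ay": 0,"az": 0,"gripper": 0},
  {"dx": 0,"dy": 0,"dz": 0,"ax": 0,"ay": 0,"az": 0,"gripper": 0},
  {"dx": 0,"dy": 0,"dz": 0,"ax": 0,"ay": 0,"az": 0,"gripper": 0},
  {"dx": 0,"dy": 0,"dz": 0,"ax": 0,"ay": 0,"az": 0,"gripper": 0},
])

```text
time_s: 23.17
tcp_pos: [444.5, -66.9, 100.1]
tool_rot: [1.0, -0.002, 0.001, 0.0]
ft_force: [-0.2, -0.1, -1.5]
grip_width: 0.279
```

Request:
play_rows([
  {"dx": -0.06,"dy": -0.22,"dz": 0,"ax": 0,"ay": -0.1,"az": -0.2,"gripper": 0},
  {"dx": 0,"dy": 0,"dz": 0,"ax": 0,"ay": 0,"az": 0,"gripper": 0},
  {"dx": 0,"dy": 0,"dz": 0.3,"ax": 0,"ay": 0,"az": 0,"gripper": 0},
  {"dx": 0,"dy": 0,"dz": 0.3,"ax": 0,"ay": 0,"az": 0,"gripper": 0},
  {"dx": 0,"dy": 0,"dz": 0.3,"ax": 0,"ay": 0,"az": 0,"gripper": 0},
  {"dx": 0,"dy": 0,"dz": 0.2,"ax": 0,"ay": 0,"az": 0,"gripper": 0},
  {"dx": 0,"dy": 0,"dz": 0.1,"ax": 0,"ay": 0,"az": 0,"gripper": 0},
  {"dx": 0,"dy": 0,"dz": 0.05,"ax": 0,"ay": 0,"az": 0,"gripper": 0},
  {"dx": 0,"dy": 0,"dz": 0,"ax": 0,"ay": 0,"az": 0,"gripper": 0},
  {"dx": 0,"dy": 0,"dz": 0,"ax": 0,"ay": 0,"az": 0,"gripper": 0},
])

```text
time_s: 24.0
tcp_pos: [443.9, -64.3, 86.8]
tool_rot: [1.0, 0.001, -0.0, -0.0]
ft_force: [-0.3, 1.1, -1.1]
grip_width: 0.274
```

Now at the seat height of 86.9, in place. I'll release and rise well clear.

Request:
play_rows([
  {"dx": 0,"dy": 0,"dz": 0.05,"ax": 0,"ay": 0,"az": 0,"gripper": 0},
  {"dx": 0,"dy": 0,"dz": 0,"ax": 0,"ay": 0,"az": 0,"gripper": 0.0},
  {"dx": 0,"dy": 0,"dz": 0,"ax": 0,"ay": 0,"az": 0,"gripper": 0.35},
  {"dx": 0,"dy": 0,"dz": 0,"ax": 0,"ay": 0,"az": 0,"gripper": 0.6},
  {"dx": 0,"dy": 0,"dz": 0,"ax": 0,"ay": 0,"az": 0,"gripper": 0.6},
  {"dx": 0,"dy": 0,"dz": -0.5,"ax": 0,"ay": 0,"az": 0,"gripper": 0.6},
  {"dx": 0,"dy": 0,"dz": -2,"ax": 0,"ay": 0,"az": 0,"gripper": 0.6},
  {"dx": 0,"dy": 0,"dz": -2.5,"ax": 0,"ay": 0,"az": 0,"gripper": 0.6},
  {"dx": 0,"dy": 0,"dz": -2.5,"ax": 0,"ay": 0,"az": 0,"gripper": 0.6},
  {"dx": 0,"dy": 0,"dz": 0,"ax": 0,"ay": 0,"az": 0,"gripper": 0.6},
])

```text
time_s: 24.83
tcp_pos: [443.5, -64.3, 164.8]
tool_rot: [1.0, 0.0, -0.002, -0.0]
ft_force: [1.1, -0.4, 1.2]
grip_width: 0.603
```

Request:
play_rows([
  {"dx": 0,"dy": 0,"dz": -1,"ax": 0,"ay": 0,"az": 0,"gripper": 0.6},
  {"dx": 0,"dy": 0,"dz": -2,"ax": 0,"ay": 0,"az": 0,"gripper": 0.6},
  {"dx": 0,"dy": 0,"dz": -2,"ax": 0,"ay": 0,"az": 0,"gripper": 0.6},
  {"dx": 0,"dy": 0,"dz": -2,"ax": 0,"ay": 0,"az": 0,"gripper": 0.6},
  {"dx": 0,"dy": 0,"dz": -1,"ax": 0,"ay": 0,"az": 0,"gripper": 0.6},
  {"dx": 0,"dy": 0,"dz": 0,"ax": 0,"ay": 0,"az": 0,"gripper": 0.6},
  {"dx": 0,"dy": 0,"dz": 0,"ax": 0,"ay": 0,"az": 0,"gripper": 0.6},
  {"dx": 0,"dy": 0,"dz": 0,"ax": 0,"ay": 0,"az": 0,"gripper": 0.6},
  {"dx": 0,"dy": 0,"dz": 0,"ax": 0,"ay": 0,"az": 0,"gripper": 0.6},
  {"dx": 0,"dy": 0,"dz": 0,"ax": 0,"ay": 0,"az": 0,"gripper": 0.6},
])

```text
time_s: 25.67
tcp_pos: [442.2, -64.0, 246.1]
tool_rot: [1.0, 0.0, -0.002, -0.001]
ft_force: [-0.1, -1.0, -0.5]
grip_width: 0.599
```

```bash
python3 - <<'E'
from h import *
brown("wrist",(443.9,-64.8),z=78)
b=snapshot("scene");cv2.imwrite("pics/scene1.png",cv2.resize(b[100:300,100:400,::-1],(800,533),interpolation=cv2.INTER_CUBIC))
E
```

```text
wrist (np.float64(1.01874399379195), array([444. , -63.8]), 49.9, 236, 236)
wrist (np.float64(182.37532012104677), array([611.3,   7.7]), 34.5, 93, 214)
wrist (np.float64(239.55150336966653), array([ 242.2, -194.1]), 33.0, 40, 136)
tcp [442.2 -64.  246.1] rot [ 1.     0.    -0.002 -0.001]
```

View pics/scene1.png

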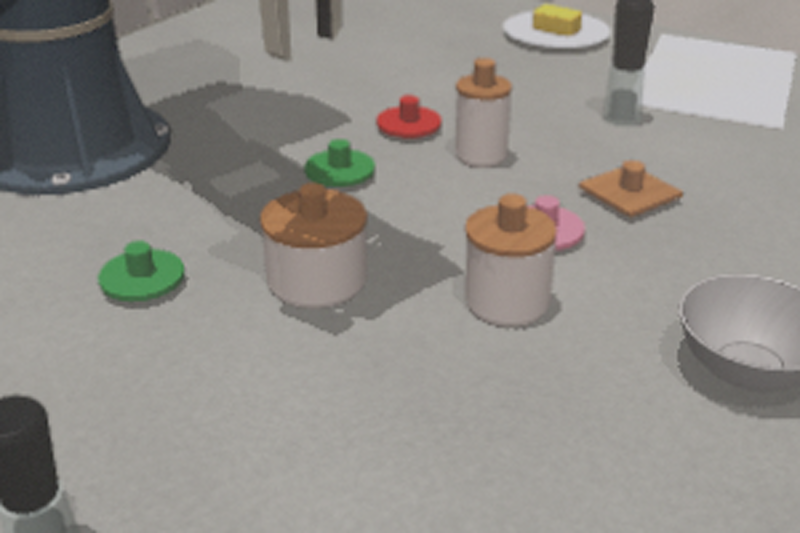

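The scene view shows all three lids flat on their jars at (484,85), (511,228) and (314,217). The gripper is clear of everything, and the square lid, mills and coloured lids look undisturbed.

```bash
python3 -c "
from station import *
print(finish_job(), get_obs()['time_s'])"
```

```text
the job is handed in; nothing more can be done
the job is handed in; nothing more can be done
```

All three round lids are on their matching jars, lowered to seat height before release, and the job is handed in. `finish_job()` gives no verdict; the clock read about 26 s of the 83 s allowed at the last move.

- **Centring:** after release, the wrist camera put each lid close to its jar's measured axis: small 0.5 mm, medium 0.3 mm and large 1.0 mm, against a 7 mm limit.
- **Height and level:** I released each lid at the height worked out for a seated lid, within 0.2 mm. The last scene picture shows all three flat on upright jars. I did not measure height or tilt after release beyond that picture.
- **Other objects:** the square lid and both mills look undisturbed in that picture, and the gripper had risen to 246 mm. I did not measure them again.
- **Went off or disagreed:**
  - Before gripping the large lid, the arm drifted 14 mm sideways on the way down. I corrected it with no contact force showing.
  - The overhead camera's rim fit for the small jar was about 12 mm off the wrist camera's, and scored far lower. I used the wrist fit, which lined up with the rim.

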